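# Find the loose terminal bolt on the drive and hold its cap open

## Task

One of the three red-capped terminal bolts on the opened-up motor drive has broken loose, though it looks like the others: tap down firmly on the caps to find the one whose bolt sinks into the block. Then lift that cap by the thumb tab at its front, well open to at least 60 degrees, without pulling the bolt back up, and finish still holding it there so that the fitter can get at the bolt. Leave the caps of the sound bolts shut and do not push the other things on the table about.

Things in the scene. Friction and masses are not known exactly. Their poses are not given: they have to be found in the camera images.
- bolt_left (a joint): travel (m) of the left bolt with sleeve and cap straight down into the block, 0 at first, at most 0.0065. A sound bolt gives under 0.001 even at 30 N. The loose one looks the same and stands by friction: pushed down on its cap with over 5 N it sinks 0.006 and stays there; an upward pull over 11 N drags it up again.
- hinge_left (a joint): angle (rad) of the left cap: 0 shut, grows as its front (the tab) is lifted, end stop at 1.75. A spring shuts the cap when let go (about 0.6 N at the tab when shut, 1.3 N at 1.1 rad).
- cap_left: the left red cap: dome 48 mm across, 17 mm high, over the bolt's hex head, thumb tab in front. Origin on the hinge line at its back, 26 mm behind the bolt's axis, 76 mm above the table before a tap. Shut: z up, -x along the tab (to the robot's side), y the hinge line, parallel to the row of bolts. Opening turns it about its own +y, origin staying in place. It sinks with its bolt.
- top_left (a point): centre of the flat top (43 mm across) of the left cap, straight above its bolt: the place to tap. 26 mm in front of the hinge line and 20 mm above it; 96 mm above the table before a tap.
- tab_left (a point): middle of the grip of the left cap's thumb tab, a bar 12 mm wide (along the hinge line), 8 mm thick, sticking out 26 mm in front of the dome. 66 mm in front of the hinge line, 12 mm above it, 10 mm from the tip, 16 mm from the dome; 88 mm above the table, 22 mm above the block. Over 60 mm free on both sides: pinch it across its width from above.
- bolt_middle (a joint): travel (m) of the middle bolt with sleeve and cap straight down into the block, 0 at first, at most 0.0065. A sound bolt gives under 0.001 even at 30 N. The loose one looks the same and stands by friction: pushed down on its cap with over 5 N it sinks 0.006 and stays there; an upward pull over 11 N drags it up again.
- hinge_middle (a joint): angle (rad) of the middle cap: 0 shut, grows as its front (the tab) is lifted, end stop at 1.75. A spring shuts the cap when let go (about 0.6 N at the tab when shut, 1.3 N at 1.1 rad).
- cap_middle: the middle red cap: dome 48 mm across, 17 mm high, over the bolt's hex head, thumb tab in front. Origin on the hinge line at its back, 26 mm behind the bolt's axis, 76 mm above the table before a tap. Shut: z up, -x along the tab (to the robot's side), y the hinge line, parallel to the row of bolts. Opening turns it about its own +y, origin staying in place. It sinks with its bolt.
- top_middle (a point): centre of the flat top (43 mm across) of the middle cap, straight above its bolt: the place to tap. 26 mm in front of the hinge line and 20 mm above it; 96 mm above the table before a tap.
- tab_middle (a point): middle of the grip of the middle cap's thumb tab, a bar 12 mm wide (along the hinge line), 8 mm thick, sticking out 26 mm in front of the dome. 66 mm in front of the hinge line, 12 mm above it, 10 mm from the tip, 16 mm from the dome; 88 mm above the table, 22 mm above the block. Over 60 mm free on both sides: pinch it across its width from above.
- bolt_right (a joint): travel (m) of the right bolt with sleeve and cap straight down into the block, 0 at first, at most 0.0065. A sound bolt gives under 0.001 even at 30 N. The loose one looks the same and stands by friction: pushed down on its cap with over 5 N it sinks 0.006 and stays there; an upward pull over 11 N drags it up again.
- hinge_right (a joint): angle (rad) of the right cap: 0 shut, grows as its front (the tab) is lifted, end stop at 1.75. A spring shuts the cap when let go (about 0.6 N at the tab when shut, 1.3 N at 1.1 rad).
- cap_right: the right red cap: dome 48 mm across, 17 mm high, over the bolt's hex head, thumb tab in front. Origin on the hinge line at its back, 26 mm behind the bolt's axis, 76 mm above the table before a tap. Shut: z up, -x along the tab (to the robot's side), y the hinge line, parallel to the row of bolts. Opening turns it about its own +y, origin staying in place. It sinks with its bolt.
- top_right (a point): centre of the flat top (43 mm across) of the right cap, straight above its bolt: the place to tap. 26 mm in front of the hinge line and 20 mm above it; 96 mm above the table before a tap.
- tab_right (a point): middle of the grip of the right cap's thumb tab, a bar 12 mm wide (along the hinge line), 8 mm thick, sticking out 26 mm in front of the dome. 66 mm in front of the hinge line, 12 mm above it, 10 mm from the tip, 16 mm from the dome; 88 mm above the table, 22 mm above the block. Over 60 mm free on both sides: pinch it across its width from above.
- drive: opened motor drive, fixed: heat sink 190 x 380 mm, 22 mm high, brown board with blue capacitors (to 61 mm), black terminal block 72 x 270 mm in front, top at 66 mm. Origin at table level under the middle bolt; x to the board, y along the row to the left bolt. Bolts 85 mm apart; between them 4 mm walls rise 16 mm over the block, from 10 mm before the row backwards. Turned up to 0.3 rad.
- spare_bolt: a spare steel hex bolt, 25 mm head, 38 mm high, standing head-down on the heat sink's deck (22 mm above the table) beyond the right end of the terminal block. Origin centre of its underside; leave alone.
- nut_driver: a screwdriver-like nut driver with an orange handle, 200 mm long, lying crosswise on the table in front of the drive, to the left. Origin centre of its underside. (Out of the way at the left edge of the table: a white steam unit, 240 mm high, and a steam wand in its stand, 300 mm high); leave alone.
- brush: a wooden cleaning brush, 180 mm long, lying on the table at the right front. Origin centre of its underside; leave alone.
- brush_cup: a steel cup 72 mm wide, 100 mm high, with long brushes standing in it (to 235 mm), to the left of the drive. Origin centre of its underside. (Out of the way beyond the drive: a blue carton, 85 mm high, and a white water jug, 260 mm high, in the far left corner); leave alone.
- parts_tray: a grey tray 150 x 100 mm, 28 mm high, with small hardware, to the right of the drive. Origin centre of its underside. (Out of the way beyond it, at the right edge: an open laptop, 210 mm high); leave alone.

How it is judged:
By the outcome, as a careful person would: the job done as asked, in the order asked, and still so for the second after the job is handed in, while the arm keeps its last pose, push and grip.
It also fails if it takes over 42 s, if anything falls off the work surface, if the arm or the gripper's body presses on something with over 40 N, if the wrist force passes 120 N, or if a joint passes its speed limit or range.

## Robot

A 6-joint arm with a two-finger parallel gripper is mounted at the origin on the work surface. World frame = base frame: x ahead of the robot, y to its left, z up, the work surface at z = 0. Lengths are in m, angles in rad, forces in N, time in s.
With the tool pointing down it reaches from about 0.275 to 0.825 m from the base axis. Payload 4.9 kg.
Tool frame: the origin (TCP) lies midway between the tips of the shut fingers; the grasp point (between the pads) lies 19 mm behind it; z points along the fingers, y is the direction in which the jaws open and shut (so a half turn about z gives the same grasp; the last joint's range is limited). The gripper opens to 85 mm and grips with 20 to 120 N. Pads are 22 mm wide; open, the fingers measure 114 mm over their backs; the gripper's body (76 mm by 85 mm) begins 54 mm behind the grasp point. The pads swing forward as they close: fully open they stand 13 mm farther back than shut.
Start: joints at [1.163, 0.326, -0.193, 1.052, 0, 1.437], TCP at [0.149, 0.53, 0.231] pointing down, gripper open.
Joint ranges: [-2.65, 2.65], [-0.97, 1.79], [-1.3, 1.35], [-1.93, 2.1], [-1.47, 1.37], [-3.14, 3.14]. Speed limits (rad/s): [2.57, 2.57, 3.14, 3.14, 3.14, 3.14].

## Interface

Orientations are given as a rotation vector (axis times angle).
In Python, from station import robot gives the robot as it stands.
- The arm moves only by the shell command python3 -m pendant 'ROWS' [FORCE]. ROWS is text: rows parted by semicolons, each of 7 numbers parted by spaces: the opening in per cent of the stroke, from 0 (shut) to 100 (fully open), then the shift along the tool's x, y, z scaled (see below), then the turn, a rotation vector about the tool's x, y, z scaled (see below). A call has 1 to 12 rows; each row is the pose to reach, as a shift and turn from the pose measured when the call began, along the tool's axes at that moment; what a row does not reach only later rows make up. The controller multiplies each number of a shift by 200 mm and each number of a turn by 0.5 rad. A row lasts 1/12 s, in which the tool goes at most 41.7 mm and 7.16 degrees, less where a joint would pass 70% of its speed; a pose out of reach is approached as far as the arm can. A call with a number of a shift or a turn outside -1 to 1 is refused whole. A call with a gripper value outside its range is refused whole. The fingers move at their own pace and stop on an object; FORCE is the grip in N (left out, the last holds). Time passes only in rows, so rows that repeat a pose let the fingers close. It gives the time, the measured TCP pose, the force and the opening at its end, in the units of the state.
- robot.get_state(): the state, without advancing time (a new reading comes with each control period).
- robot.capture(name): name is "side" or "top" or "wrist"; returns a dict with "color" (400x640x3 uint8, red, green, blue), "mtx" (3x3 intrinsics, pixels), "cam_to_world" (4x4, takes a point from camera to world coordinates); the wrist camera has in their place "mount" (4x4, takes a point from camera to tool coordinates, whose origin is the TCP and whose axes are the flange's). Camera axes: x right, y up, looking along -z (the intrinsics and any distortion apply to the point x, -y, -z); pixel columns grow to the right and rows downward; lengths in m; the calibration is good to about 2 mm. A picture is of the moment at which its call begins: read the wrist's pose just before it. There is no depth.
- robot.sign_off(): hands the job in, once; it reports no verdict.
The state is a dict: "clock": time; "q": joint angles; "qvel": joint speeds; "tau": joint torques, N m; "eef_pos": TCP position; "ee_rot": TCP orientation; "contact_force": force on the tool from outside, world axes, zero at the start; "wrist_torque": the same for the moment, N m; "finger_gap": finger opening in m.
Only numpy, scipy, OpenCV 4.12 (cv2) and the standard library are available. Lean on these libraries where they do the work, as an engineer would, in place of code of your own. Each camera call takes 0.05 s, during which the arm holds its last target. There are 200 camera calls.

## Working session

There is one attempt and no reset: what is moved stays moved. The work goes in short steps, Python scripts to look and compute and a shell command to move; the robot and the scene stay as the last step left them, time stands still between calls to the robot, and variables do not carry over. Pictures are saved under pics/ and viewed, about 8 in all and at most 12, crops included, and the job is handed in when it is done.

```bash
mkdir -p pics; ls; python3 - <<'E'
from station import robot
import cv2
s=robot.get_state(); print({k:s[k] for k in('clock','eef_pos','ee_rot','contact_force','finger_gap')})
for n in('top','side'):
    c=robot.capture(n); cv2.imwrite(f'pics/{n}0.png',c['color'][:,:,::-1]); print(n,c['mtx'].tolist(),c['cam_to_world'].round(4).tolist(),[k for k in c])
E
```

```text
pics
{'clock': 0.0, 'eef_pos': array([0.14847471, 0.52896579, 0.2305046 ]), 'ee_rot': array([-4.28666034e-01, -3.11176371e+00,  2.60857209e-03]), 'contact_force': array([-0.5227853 , -0.65840669, -0.58521601]), 'finger_gap': 0.08545199501506073}
top [[456.47249565827747, 0.0, 325.0286736150478], [0.0, 456.47249565827747, 207.46513203294242], [0.0, 0.0, 1.0]] [[0.0029, 0.9808, -0.1951, 0.2225], [-1.0, 0.0032, 0.001, -0.0137], [0.0016, 0.195, 0.9808, 1.3314], [0.0, 0.0, 0.0, 1.0]] ['color', 'mtx', 'cam_to_world']
side [[395.3457834486026, 0.0, 322.7707805401634], [0.0, 395.3457834486026, 194.0839120097981], [0.0, 0.0, 1.0]] [[0.8943, 0.2384, -0.3786, 0.0928], [-0.4474, 0.4711, -0.7602, -0.7631], [-0.0029, 0.8492, 0.528, 0.6384], [0.0, 0.0, 0.0, 1.0]] ['color', 'mtx', 'cam_to_world']
```

View pics/top0.png

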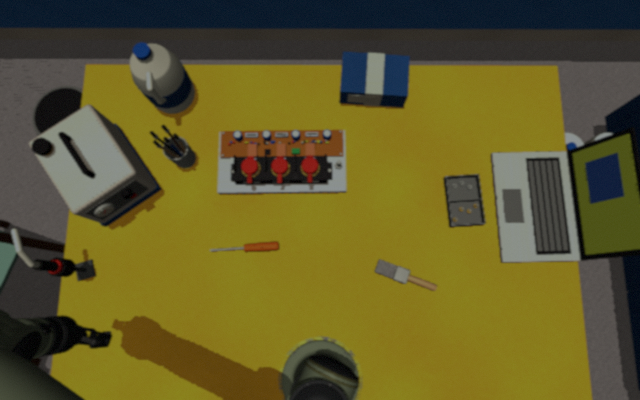

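View pics/side0.png

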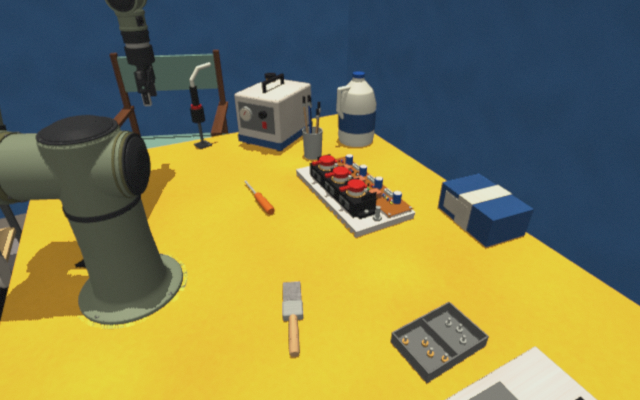

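The top view shows the drive at about (282,162), with the cap domes near (250,168), (281,168) and (311,168) and the tabs pointing toward the robot. I'll enlarge this and measure.

```bash
cat > h.py <<'E'
import numpy as np,cv2
from scipy.spatial.transform import Rotation as R
from station import robot
def ray(c,u,v,z,T=None):
    T=c['cam_to_world'] if T is None else T
    K=c['mtx']; d=T[:3,:3]@np.array([(u-K[0,2])/K[0,0],-(v-K[1,2])/K[1,1],-1]); o=T[:3,3]
    return o+d*(z-o[2])/d[2]
def proj(c,p,T=None):
    T=c['cam_to_world'] if T is None else T
    q=np.linalg.inv(T)@np.append(p,1); K=c['mtx']
    return K[0,0]*q[0]/-q[2]+K[0,2],K[1,1]*-q[1]/-q[2]+K[1,2]
def togo(p,rv):
    "rows numbers from the present pose to TCP p, orientation rv"
    s=robot.get_state(); r=R.from_rotvec(s['ee_rot'])
    return (r.inv().apply(np.array(p)-s['eef_pos'])/.2).round(4),((r.inv()*R.from_rotvec(rv)).as_rotvec()/.5).round(4)
E
python3 - <<'E'
from h import *
c=robot.capture('top'); im=c['color']
x=im[130:200,210:355]; cv2.imwrite('pics/top1.png',cv2.resize(x,None,fx=5.5,fy=5.5,interpolation=cv2.INTER_CUBIC)[:,:,::-1])
r=im.astype(int); m=((r[:,:,0]>110)&(r[:,:,1]<60)&(r[:,:,2]<60)).astype('uint8'); m[:130]=0;m[200:]=0
n,l,st,ce=cv2.connectedComponentsWithStats(m)
for i in range(1,n):
    if st[i,4]>15:
        vv,uu=np.where(l==i); print(st[i],ce[i],ray(c,*ce[i],.094).round(4), 'tip',ray(c,uu[vv>=vv.max()-1].mean(),vv.max()+.5,.088).round(4))
E
```

```text
[302 155  16  18 204] [309.29901961 164.        ] [0.5933 0.0297 0.094 ] tip [0.5702 0.0291 0.088 ]
[242 156  15  26 218] [249.03211009 165.89449541] [0.5872 0.1992 0.094 ] tip [0.5435 0.1987 0.088 ]
[272 156  16  27 229] [279.1441048  166.07423581] [0.5869 0.1145 0.094 ] tip [0.5408 0.115  0.088 ]
[308 174   3   8  17] [309.41176471 177.58823529] [0.5538 0.029  0.094 ] tip [0.544  0.0288 0.088 ]
```

View pics/top1.png

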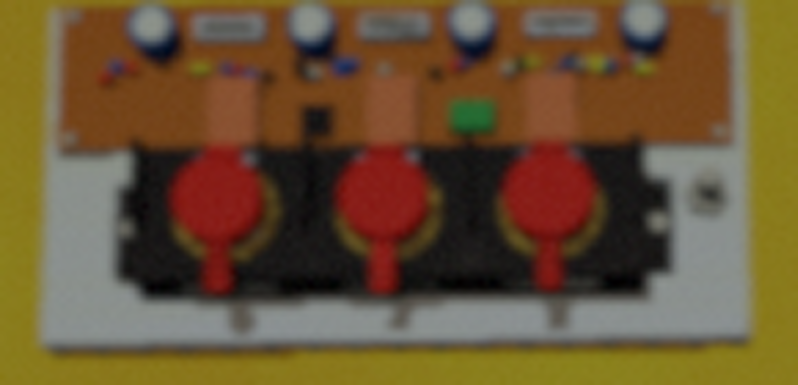

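Viewed 3 pictures. The drive is square to the world (yaw ≈ 0). The bolts are at x≈0.593 and y≈0.199 / 0.1145 / 0.029. I'll start with the left cap.

```bash
python3 - <<'E'
from h import *
print(togo([.40,.34,.2],[0,np.pi,0]),togo([.593,.199,.14],[0,np.pi,0]))
E
```

```text
(array([-1.4662, -0.5702,  0.1539]), array([-0.0025, -0.0007, -0.5476])) (array([-2.586 , -0.9877,  0.4542]), array([-0.0025, -0.0007, -0.5476]))
```

```bash
python3 -m pendant '0 -0.2 -0.08 0.02 0 0 -0.1; 0 -0.4 -0.15 0.04 0 0 -0.2; 0 -0.6 -0.23 0.06 0 0 -0.35; 0 -0.8 -0.3 0.08 0 0 -0.5; 0 -1 -0.38 0.1 0 0 -0.548; 0 -1 -0.38 0.1 0 0 -0.548' 40; python3 - <<'E'
from h import *
print(togo([.593,.199,.13],[0,np.pi,0]))
E
```

```text
clock: 0.65
eef_pos: [0.3246, 0.3982, 0.21]
ee_rot: [0.009, 3.141, -0.005]
contact_force: [-0.3, -0.9, -1.1]
finger_gap: 0.0122
(array([-1.3474, -0.9874,  0.4044]), array([-0.007 ,  0.0016, -0.011 ]))
```

```bash
python3 -m pendant '0 -0.17 -0.12 0.05 0 0 0; 0 -0.34 -0.25 0.1 0 0 0; 0 -0.5 -0.38 0.15 0 0 0; 0 -0.67 -0.5 0.2 0 0 0; 0 -0.84 -0.62 0.25 0 0 0; 0 -1 -0.75 0.3 0 0 -0.01; 0 -1 -0.75 0.3 0 0 -0.01'; python3 - <<'E'
from h import *
print(togo([.593,.199,.13],[0,np.pi,0]))
E
```

```text
clock: 1.23
eef_pos: [0.5272, 0.2434, 0.149]
ee_rot: [0.009, 3.14, -0.008]
contact_force: [-0.3, -0.1, -0.4]
finger_gap: 0.0
(array([-0.3299, -0.2197,  0.0967]), array([-0.0104,  0.0028, -0.011 ]))
```

```bash
python3 -m pendant '0 -0.17 -0.11 0.05 0 0 0; 0 -0.33 -0.22 0.097 0 0 0; 0 -0.33 -0.22 0.097 -0.01 0 -0.01; 0 -0.33 -0.22 0.097 -0.01 0 -0.01'; python3 - <<'E'
from h import *
print(togo([.593,.199,.096],[0,np.pi,0]))
s=robot.get_state();c=robot.capture('wrist');print(c['mount'].round(3).tolist(),s['contact_force'])
T=np.eye(4);T[:3,:3]=R.from_rotvec(s['ee_rot']).as_matrix();T[:3,3]=s['eef_pos'];T=T@c['mount']
im=c['color'].copy()
for y in(.199,.1145):
  for x,z in((.593,.096),(.553,.092)):
    p=proj(c,[x,y,z],T);print(p);cv2.circle(im,(int(p[0]),int(p[1])),4,(0,255,0),-1)
cv2.imwrite('pics/w0.png',im[:,:,::-1])
E
```

```text
clock: 1.57
eef_pos: [0.5938, 0.1975, 0.1285]
ee_rot: [-0.006, -3.141, 0.001]
contact_force: [-0.4, 0.0, 0.2]
finger_gap: -0.0002
(array([0.0037, 0.0074, 0.1626]), array([-0.0006, -0.0007, -0.0076]))
[[0.0, 0.957, 0.292, 0.075], [1.0, 0.0, -0.0, 0.0], [-0.0, 0.292, -0.957, -0.142], [0.0, 0.0, 0.0, 1.0]] [-0.36671368  0.02231489  0.24500005]
(np.float64(317.0950254288448), np.float64(231.77604763684607))
(np.float64(316.9391331293995), np.float64(168.87152196157982))
(np.float64(185.14398171541598), np.float64(232.24337189427303))
(np.float64(179.28871867597445), np.float64(169.3878587668071))
```

View pics/w0.png

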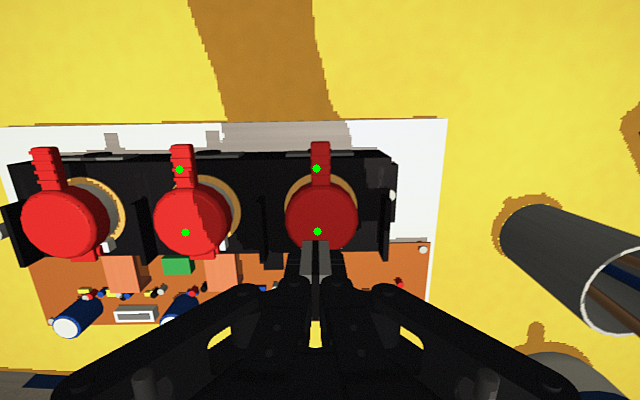

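```bash
python3 - <<'E'
from h import *
s=robot.get_state();c=robot.capture('wrist')
T=np.eye(4);T[:3,:3]=R.from_rotvec(s['ee_rot']).as_matrix();T[:3,3]=s['eef_pos'];T=T@c['mount']
im=c['color'][120:270,10:410]
cv2.imwrite('pics/w1.png',cv2.resize(im,None,fx=2,fy=2,interpolation=cv2.INTER_CUBIC)[:,:,::-1])
for u,v in((320,142),(181,145),(43,148)): print(ray(c,u,v,.092,T).round(4))
for u,v in((328,119),(444,119)): print('sink',ray(c,u,v,.022,T).round(4))
c=robot.capture('top')
b=[[212.5,192],[346.5,191]]
for u,v in b: print('top sink',ray(c,u,v,.022))
E
```

```text
[0.5355 0.2019 0.092 ]
[0.5371 0.1184 0.092 ]
[0.5388 0.035  0.092 ]
sink [0.5241 0.2095 0.022 ]
sink [0.5243 0.3041 0.022 ]
top sink [0.52825893 0.31626201 0.022     ]
top sink [ 0.53259206 -0.07818881  0.022     ]
```

View pics/w1.png

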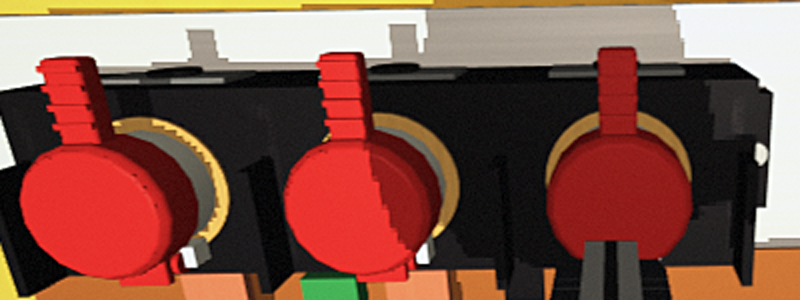

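```bash
python3 -m pendant '0 0.03 0.015 0.05 0 0 0; 0 0.03 0.015 0.1 0 0 0; 0 0.03 0.015 0.145 0 0 0; 0 0.03 0.015 0.155 0 0 0; 0 0.03 0.015 0.165 0 0 0; 0 0.03 0.015 0.165 0 0 0;  0 0.03 0.015 0.165 0 0 0'; python3 -m pendant '0 0 0 0.005 0 0 0; 0 0 0 0.01 0 0 0; 0 0 0 0.01 0 0 0'
```

```text
clock: 2.3
eef_pos: [0.586, 0.2029, 0.0971]
ee_rot: [-0.001, 3.141, 0.0]
contact_force: [-0.3, -0.7, -0.1]
finger_gap: 0.0002
clock: 2.55
eef_pos: [0.5866, 0.2029, 0.0957]
ee_rot: [-0.0, 3.14, 0.0]
contact_force: [-0.7, -0.5, 1.3]
finger_gap: -0.0001
```

```bash
python3 -m pendant '0 0 0 0.01 0 0 0; 0 0 0 0.02 0 0 0; 0 0 0 0.02 0 0 0'; python3 -m pendant '0 0 0 0.01 0 0 0; 0 0 0 0.02 0 0 0; 0 0 0 0.02 0 0 0'
```

```text
clock: 2.8
eef_pos: [0.5866, 0.2029, 0.0919]
ee_rot: [-0.0, 3.14, 0.001]
contact_force: [-0.6, -0.1, 4.1]
finger_gap: -0.0002
clock: 3.05
eef_pos: [0.5866, 0.203, 0.0893]
ee_rot: [-0.0, 3.139, 0.001]
contact_force: [-3.7, -1.6, 10.4]
finger_gap: -0.0002
```

```bash
python3 -m pendant '0 0 0 0.015 0 0 0; 0 0 0 0.03 0 0 0; 0 0 0 0.03 0 0 0; 0 0 0 0.03 0 0 0'; python3 -m pendant '0 0 0 -0.05 0 0 0; 0 0 0 -0.15 0 0 0; 0 0 0 -0.2 0 0 0; 0 0 0 -0.2 0 0 0;  0 0 0 -0.2 0 0 0'
```

```text
clock: 3.38
eef_pos: [0.5865, 0.2031, 0.0886]
ee_rot: [-0.001, 3.137, 0.001]
contact_force: [-14.1, -3.7, 37.0]
finger_gap: 0.0001
clock: 3.8
eef_pos: [0.5867, 0.2031, 0.1286]
ee_rot: [-0.001, 3.136, 0.001]
contact_force: [-0.7, -0.1, 0.5]
finger_gap: -0.0002
```

The left cap gave about 6.5 mm and then stopped hard, so it's probably the loose one. I'll tap the middle cap as a cross-check on the contact height.

```bash
python3 -m pendant '0 0 -0.15 0 0 0 0; 0 0 -0.3 0 0 0 0; 0 0 -0.43 0 0 0 0; 0 0 -0.43 0.08 0 0 0; 0 0 -0.43 0.15 0 0 0; 0 0 -0.43 0.155 0 0 0; 0 0 -0.43 0.155 0 0 0'; python3 -m pendant '0 0 0 0.01 0 0 0; 0 0 0 0.02 0 0 0; 0 0 0 0.02 0 0 0'; python3 -m pendant '0 0 0 0.02 0 0 0; 0 0 0 0.03 0 0 0; 0 0 0 0.03 0 0 0'
```

```text
clock: 4.38
eef_pos: [0.5863, 0.1165, 0.0959]
ee_rot: [0.001, 3.138, 0.001]
contact_force: [-0.6, -0.3, -0.7]
finger_gap: 0.0001
clock: 4.63
eef_pos: [0.5861, 0.1167, 0.095]
ee_rot: [-0.0, 3.137, 0.0]
contact_force: [-9.6, -1.0, 27.8]
finger_gap: -0.0001
clock: 4.88
eef_pos: [0.586, 0.1167, 0.0944]
ee_rot: [-0.001, 3.135, -0.001]
contact_force: [-16.1, -2.7, 43.5]
finger_gap: -0.0003
```

The middle cap stops hard at 0.095 under 28–43 N, so it's sound and the left bolt is the loose one. Next I'll move to hover over the left tab with the fingers open.

```bash
python3 -m pendant '0 0 0 -0.1 0 0 0; 0 0 0 -0.2 0 0 0; 0 0.1 0.15 -0.2 0 0 0; 30 0.15 0.3 -0.2 0 0 0; 50 0.205 0.425 -0.2 0 0 0; 50 0.205 0.425 -0.2 0 0 0; 50 0.205 0.425 -0.2 0 0 0; 50 0.205 0.425 -0.2 0 0 0' 25; python3 - <<'E'
from h import *
s=robot.get_state();c=robot.capture('wrist')
T=np.eye(4);T[:3,:3]=R.from_rotvec(s['ee_rot']).as_matrix();T[:3,3]=s['eef_pos'];T=T@c['mount']
im=c['color'].copy()
for x in(.548,.558,.538):
    p=proj(c,[x,.202,.086],T);print(p);cv2.circle(im,(int(p[0]),int(p[1])),3,(0,255,0),-1)
cv2.imwrite('pics/w2.png',im[:,:,::-1])
E
```

```text
clock: 5.55
eef_pos: [0.5444, 0.2016, 0.1333]
ee_rot: [-0.002, 3.136, -0.002]
contact_force: [0.4, 0.0, -0.4]
finger_gap: 0.0427
(np.float64(315.44146127061504), np.float64(228.83656763323935))
(np.float64(315.4171369939229), np.float64(242.0265333730571))
(np.float64(315.46650367119184), np.float64(215.25719547627213))
```

View pics/w2.png

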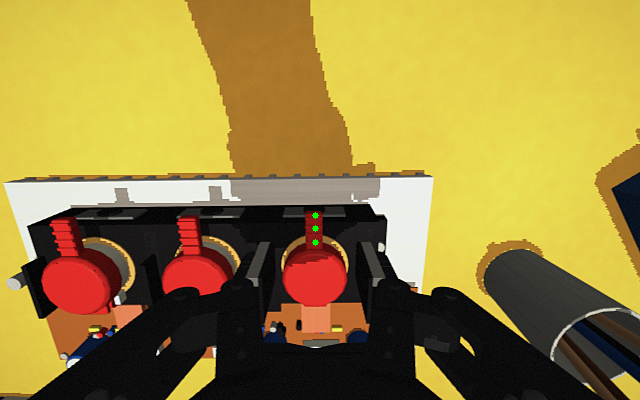

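Four dots lie along the left tab, whose tip is at about (315,208) and root at about (315,242). The fingers straddle it evenly. Now I'll descend and pinch.

```bash
python3 -m pendant '50 0.01 0 0.1 0 0 0; 50 0.01 0 0.2 0 0 0; 50 0.01 0 0.27 0 0 0; 50 0.01 0 0.305 0 0 0; 50 0.01 0 0.305 0 0 0; 50 0.01 0 0.305 0 0 0' 25; python3 -m pendant '20 0 0 0 0 0 0; 0 0 0 0 0 0 0; 0 0 0 0 0 0 0; 0 0 0 0 0 0 0;0 0 0 0 0 0 0'
```

```text
clock: 6.1
eef_pos: [0.5433, 0.2004, 0.0723]
ee_rot: [0.001, 3.136, -0.002]
contact_force: [0.3, 0.6, 0.7]
finger_gap: 0.0422
clock: 6.52
eef_pos: [0.5442, 0.2007, 0.0732]
ee_rot: [0.001, 3.134, -0.002]
contact_force: [1.3, 0.5, 1.8]
finger_gap: 0.011
```

```bash
cat > arc.py <<'E'
from h import *
import sys
# usage: arc.py hx rshift th...(deg): contact on arc about hinge (hx,.070)
hx,rs=float(sys.argv[1]),float(sys.argv[2])
d=.009; th0=np.arctan2(.0732+d-.070,hx-.5442); r=np.hypot(.0122,hx-.5442)+rs
for t in map(float,sys.argv[3:]):
    a=th0+np.radians(t); f=.6*np.radians(t)
    C=np.array([hx-r*np.cos(a),.2007,.070+r*np.sin(a)])
    z=np.array([-np.sin(f),0,-np.cos(f)])
    s,w=togo(C+d*z,(R.from_rotvec([0,f,0])*R.from_rotvec([0,np.pi,0])).as_rotvec())
    print(t,s.round(3),w.round(3))
E
python3 arc.py .611 0 3 6 9 12 15 18 21
```

```text
3.0 [-0.002  0.    -0.018] [-0.002  0.078 -0.001]
6.0 [-0.006  0.    -0.035] [-0.002  0.14  -0.001]
9.0 [-0.01   0.    -0.052] [-0.002  0.203 -0.001]
12.0 [-0.015  0.    -0.069] [-0.002  0.266 -0.001]
15.0 [-0.021  0.    -0.085] [-0.002  0.329 -0.001]
18.0 [-0.027 -0.    -0.101] [-0.002  0.392 -0.001]
21.0 [-0.035 -0.    -0.117] [-0.002  0.455 -0.001]
```

```bash
python3 -m pendant '0 -0.002 0 -0.018 0 0.07 0; 0 -0.006 0 -0.035 0 0.14 0; 0 -0.01 0 -0.052 0 0.203 0; 0 -0.015 0 -0.069 0 0.266 0; 0 -0.021 0 -0.085 0 0.33 0;  0 -0.021 0 -0.085 0 0.33 0;  0 -0.021 0 -0.085 0 0.33 0'; python3 arc.py .611 0 15 18 21 24 27 30 33
```

```text
clock: 7.1
eef_pos: [0.548, 0.2007, 0.0894]
ee_rot: [-0.001, -2.983, 0.001]
contact_force: [1.6, 0.6, -2.2]
finger_gap: 0.011
15.0 [-0.001 -0.    -0.004] [-0.002 -0.002 -0.001]
18.0 [-0.005 -0.    -0.021] [-0.002  0.06  -0.001]
21.0 [-0.01  -0.    -0.038] [-0.002  0.123 -0.001]
24.0 [-0.015 -0.    -0.054] [-0.002  0.186 -0.001]
27.0 [-0.022 -0.    -0.07 ] [-0.002  0.249 -0.001]
30.0 [-0.029 -0.    -0.086] [-0.002  0.312 -0.001]
33.0 [-0.038 -0.    -0.101] [-0.002  0.374 -0.001]
```

```bash
python3 -m pendant '0 -0.005 0 -0.021 0 0.06 0; 0 -0.01 0 -0.038 0 0.123 0; 0 -0.015 0 -0.054 0 0.186 0; 0 -0.022 0 -0.07 0 0.25 0; 0 -0.029 0 -0.086 0 0.312 0; 0 -0.029 0 -0.086 0 0.312 0; 0 -0.029 0 -0.086 0 0.312 0'; python3 arc.py .611 0 30 33 36 39 42 45 48
```

```text
clock: 7.68
eef_pos: [0.5557, 0.2009, 0.1048]
ee_rot: [-0.0, -2.827, 0.002]
contact_force: [-0.8, 1.5, -1.9]
finger_gap: 0.011
30.0 [-0.002 -0.001 -0.004] [-0.002 -0.001 -0.001]
33.0 [-0.008 -0.001 -0.02 ] [-0.002  0.062 -0.001]
36.0 [-0.015 -0.001 -0.036] [-0.002  0.125 -0.001]
39.0 [-0.022 -0.001 -0.052] [-0.002  0.188 -0.001]
42.0 [-0.03  -0.001 -0.067] [-0.002  0.25  -0.001]
45.0 [-0.04  -0.001 -0.082] [-0.002  0.313 -0.001]
48.0 [-0.049 -0.001 -0.096] [-0.002  0.376 -0.001]
```

Forces are small, so I'll continue.

```bash
python3 -m pendant '0 -0.008 0 -0.02 0 0.062 0; 0 -0.015 0 -0.036 0 0.125 0; 0 -0.022 0 -0.052 0 0.188 0; 0 -0.03 0 -0.067 0 0.25 0; 0 -0.04 0 -0.082 0 0.313 0; 0 -0.04 0 -0.082 0 0.313 0; 0 -0.04 0 -0.082 0 0.313 0'; python3 arc.py .611 0 45 48 51 54 57 60 63
```

```text
clock: 8.27
eef_pos: [0.5676, 0.201, 0.1176]
ee_rot: [-0.0, -2.67, 0.002]
contact_force: [-4.2, 0.6, -0.3]
finger_gap: 0.011
45.0 [-0.002 -0.002 -0.003] [-0.003 -0.001 -0.001]
48.0 [-0.01  -0.002 -0.018] [-0.003  0.062 -0.001]
51.0 [-0.018 -0.002 -0.033] [-0.003  0.125 -0.001]
54.0 [-0.027 -0.002 -0.048] [-0.003  0.188 -0.001]
57.0 [-0.037 -0.002 -0.062] [-0.003  0.251 -0.001]
60.0 [-0.047 -0.002 -0.075] [-0.003  0.314 -0.001]
63.0 [-0.058 -0.002 -0.088] [-0.003  0.376 -0.001]
```

```bash
python3 -m pendant '0 -0.01 0 -0.018 0 0.062 0; 0 -0.018 0 -0.033 0 0.125 0; 0 -0.027 0 -0.048 0 0.188 0; 0 -0.037 0 -0.062 0 0.25 0; 0 -0.047 0 -0.075 0 0.314 0; 0 -0.047 0 -0.075 0 0.314 0; 0 -0.047 0 -0.075 0 0.314 0'; python3 arc.py .611 0 60 63 66 69 72 75 78
```

```text
clock: 8.85
eef_pos: [0.5825, 0.2012, 0.1268]
ee_rot: [0.0, -2.514, 0.002]
contact_force: [-4.0, 0.1, 0.8]
finger_gap: 0.0112
60.0 [-0.002 -0.003 -0.   ] [-0.003  0.001 -0.001]
63.0 [-0.011 -0.003 -0.015] [-0.003  0.064 -0.001]
66.0 [-0.021 -0.003 -0.029] [-0.003  0.126 -0.001]
69.0 [-0.031 -0.003 -0.042] [-0.003  0.189 -0.001]
72.0 [-0.042 -0.003 -0.055] [-0.003  0.252 -0.001]
75.0 [-0.054 -0.003 -0.067] [-0.003  0.315 -0.001]
78.0 [-0.066 -0.003 -0.078] [-0.003  0.378 -0.001]
```

```bash
python3 -m pendant '0 -0.011 0 -0.015 0 0.064 0; 0 -0.021 0 -0.029 0 0.126 0; 0 -0.031 0 -0.042 0 0.189 0; 0 -0.042 0 -0.055 0 0.252 0; 0 -0.054 0 -0.067 0 0.315 0; 0 -0.054 0 -0.067 0 0.315 0; 0 -0.054 0 -0.067 0 0.315 0'; python3 - <<'E'
from h import *
c=robot.capture('side');x=c['color'][120:240,280:440];a=cv2.resize(x,None,fx=4,fy=4,interpolation=cv2.INTER_CUBIC)
cv2.imwrite('pics/s1.png',a[:,:,::-1])
cv2.imwrite('pics/w3.png',robot.capture('wrist')['color'][:,:,::-1])
E
```

```text
clock: 9.43
eef_pos: [0.5829, 0.2005, 0.1258]
ee_rot: [-0.002, -2.378, -0.01]
contact_force: [0.2, 8.8, 0.5]
finger_gap: 0.0108
```

View pics/s1.png

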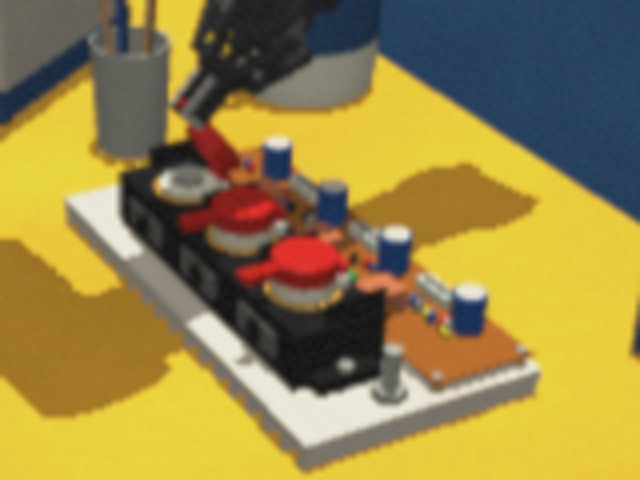

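View pics/w3.png

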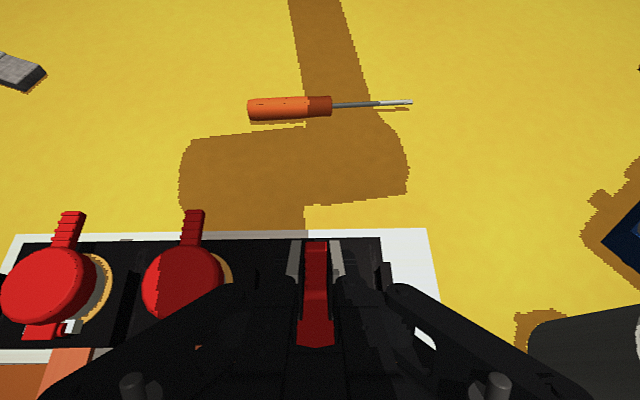

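The left cap stands open and is held, and the other two are shut. But the TCP stalled near 60°, so I'll check the joints.

```bash
python3 - <<'E'
from h import *
s=robot.get_state()
for k in('q','qvel','tau','contact_force','wrist_torque','eef_pos','ee_rot'):print(k,s[k].round(3))
E
python3 arc.py .611 0 60 66 69 72
```

```text
q [0.155 1.273 1.044 2.097 0.114 0.111]
qvel [ 0.001 -0.003 -0.004 -0.001 -0.002 -0.002]
tau [ -5.323 -76.312  21.962   6.288  -2.238   0.168]
contact_force [ 0.012  8.544 -0.967]
wrist_torque [ 1.429 -0.799 -1.144]
eef_pos [0.583 0.2   0.126]
ee_rot [-2.000e-03 -2.379e+00 -9.000e-03]
60.0 [ 0.004  0.001 -0.002] [ 0.015 -0.268  0.002]
66.0 [-0.011  0.001 -0.033] [ 0.015 -0.143  0.002]
69.0 [-0.02   0.001 -0.048] [ 0.015 -0.08   0.002]
72.0 [-0.029  0.002 -0.062] [ 0.015 -0.017  0.003]
```

Joint 4 is at its stop (2.1) because the tool is tilted too far. I'll keep the tilt near 0.58 rad and let the tab pivot in the pads for the rest.

```bash
sed -i 's/f=.6\*np.radians(t)/f=.58/' arc.py; python3 arc.py .611 0 60 62 64 66 68 70 72 74
```

```text
60.0 [ 0.002  0.001 -0.003] [ 0.015 -0.365  0.002]
62.0 [-0.004  0.001 -0.013] [ 0.015 -0.365  0.002]
64.0 [-0.01   0.001 -0.024] [ 0.015 -0.365  0.002]
66.0 [-0.016  0.001 -0.034] [ 0.015 -0.365  0.002]
68.0 [-0.023  0.001 -0.044] [ 0.015 -0.365  0.002]
70.0 [-0.03   0.001 -0.053] [ 0.015 -0.365  0.002]
72.0 [-0.037  0.002 -0.063] [ 0.015 -0.365  0.002]
74.0 [-0.044  0.002 -0.072] [ 0.015 -0.365  0.002]
```

```bash
python3 -m pendant '0 0 0 0 0 -0.1 0; 0 0.001 0 -0.002 0.01 -0.2 0; 0 0.002 0 -0.003 0.015 -0.3 0; 0 0.002 0 -0.003 0.015 -0.365 0; 0 0.002 0 -0.003 0.015 -0.365 0; 0 -0.004 0 -0.013 0.015 -0.365 0; 0 -0.01 0 -0.024 0.015 -0.365 0;  0 -0.01 0 -0.024 0.015 -0.365 0;  0 -0.01 0 -0.024 0.015 -0.365 0'; python3 arc.py .611 0 64 66 68 70 72 74 76; python3 -c "
from h import *
print(robot.get_state()['q'].round(3))"
```

```text
clock: 10.28
eef_pos: [0.5875, 0.201, 0.128]
ee_rot: [0.001, -2.559, -0.002]
contact_force: [-3.5, 3.8, -1.5]
finger_gap: 0.0109
64.0 [-0.002 -0.001 -0.   ] [ 0.002 -0.004  0.002]
66.0 [-0.01  -0.001 -0.009] [ 0.002 -0.004  0.002]
68.0 [-0.018 -0.001 -0.018] [ 0.002 -0.004  0.002]
70.0 [-0.026 -0.001 -0.026] [ 0.002 -0.004  0.002]
72.0 [-0.035 -0.001 -0.034] [ 0.002 -0.004  0.002]
74.0 [-0.044 -0.001 -0.041] [ 0.002 -0.004  0.002]
76.0 [-0.054 -0.001 -0.049] [ 0.002 -0.004  0.002]
[0.166 1.047 0.677 1.776 0.092 0.138]
```

```bash
python3 -m pendant '0 -0.01 0 -0.009 0 0 0; 0 -0.018 0 -0.018 0 0 0; 0 -0.026 0 -0.026 0 0 0; 0 -0.035 0 -0.034 0 0 0; 0 -0.044 0 -0.041 0 0 0; 0 -0.044 0 -0.041 0 0 0; 0 -0.044 0 -0.041 0 0 0'; python3 arc.py .611 0 72 74 76;python3 - <<'E'
from h import *
c=robot.capture('side');x=c['color'][130:220,290:400];a=cv2.resize(x,None,fx=6,fy=6,interpolation=cv2.INTER_CUBIC)
cv2.imwrite('pics/s2.png',a[:,:,::-1])
cv2.imwrite('pics/w4.png',robot.capture('wrist')['color'][:,:,::-1])
E
```

```text
clock: 10.87
eef_pos: [0.5994, 0.2011, 0.1301]
ee_rot: [0.0, -2.559, -0.002]
contact_force: [-4.0, 3.6, -0.6]
finger_gap: 0.0111
72.0 [ 0.009 -0.002  0.008] [ 0.003 -0.005  0.002]
74.0 [-0.    -0.002  0.   ] [ 0.003 -0.005  0.002]
76.0 [-0.01  -0.002 -0.007] [ 0.003 -0.005  0.002]
```

View pics/s2.png

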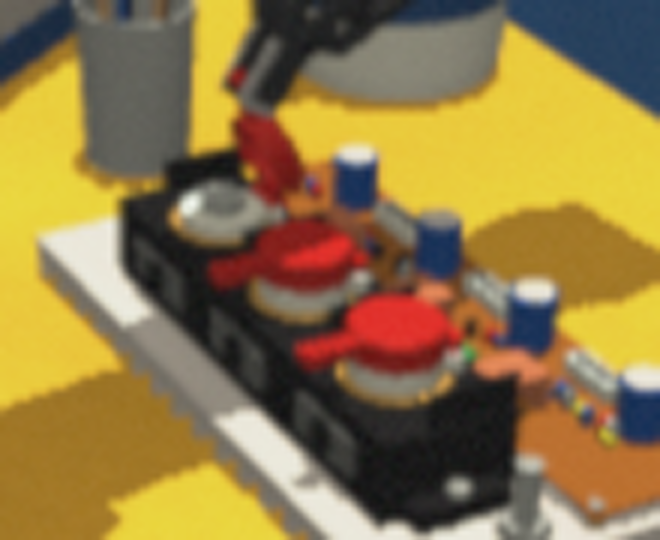

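View pics/w4.png

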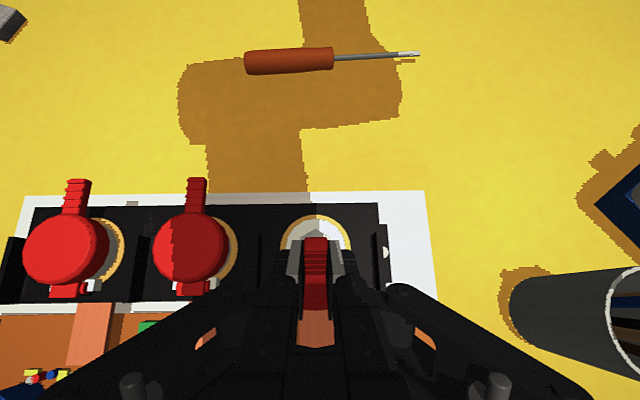

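The left cap stands about 74° open with its tab between the pads. The left sleeve still looks low in the block, and the middle and right caps are shut. One last check for steadiness, then I'll hand in.

```bash
python3 -m pendant '0 0 0 0 0 0 0; 0 0 0 0 0 0 0; 0 0 0 0 0 0 0; 0 0 0 0 0 0 0; 0 0 0 0 0 0 0; 0 0 0 0 0 0 0' && python3 -c "
from station import robot
print(robot.sign_off())"
```

```text
clock: 11.47
eef_pos: [0.5993, 0.2011, 0.1301]
ee_rot: [0.001, -2.559, -0.002]
contact_force: [-3.1, 2.9, -0.8]
finger_gap: 0.0109
the job is handed in; nothing more can be done
None
```

The loose bolt is the left one. Its cap is now held open at about 74° by the thumb tab, and I handed the job in at 11.5 s.

- **Finding the bolt:** The left cap sank about 6.5 mm under a light push and then stopped hard at 37 N. The middle cap gave about 1 mm or less between 28 and 43 N, so it is sound. I did not tap the right cap, because only one bolt is loose.
- **Opening the cap:** The first lift stalled at about 60° because joint 4 reached its end stop, with a side force of about 9 N. I reduced the tool's tilt and carried on to 74°.
- **Last checks:** The pose was steady and the gripper still held the tab at an 11 mm opening. The upward force on the cap stayed at about 2 N in every reading, far below the 11 N that would drag the bolt up. In the pictures the left sleeve still looks sunk, the other two caps are shut, and nothing in view has been moved.
- **Uncertainty:** I worked out the 74° from the gripper's position and a hinge position that could be a few millimetres off. That puts it within about 5° either way.

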